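Find the rocking cover on the bench board and press it home

TASK

One of the four wooden cover plates in the bench board is loose. Press on an end of one cover after another until you find the one that tips under your fingertip, then press that one down in the middle until it is fully home and lies firm and level. Only press: do not lift any of them, and leave the other things on the bench where they are.

Things in the scene. Friction and masses are not known exactly. Their poses are not given: they have to be found in the camera images.
- board: Fixed dark wooden bench board, 280 (its x) by 360 (its y) by 34 mm, with four wells, two by two, 2 mm wider all round than the covers, centred 68 mm either way in x and 90 mm either way in y. Origin: centre of its underside; z up, top face at z = 34 mm.
- cover_1: Loose pale wooden cover plate, 66 (its x) by 120 (its y) by 20 mm, a dark dot 51 mm from its middle at each end, in the well on the robot's side, right (-x, -y of the board). Origin: centre of its underside, z up, so its top is 20 mm above. The four look alike and any of them may be the loose one; their tops stand 10 to 14 mm above the board, unequally, so height does not tell. A firm one does not move when pressed.
- cover_2: Loose pale wooden cover plate, 66 (its x) by 120 (its y) by 20 mm, a dark dot 51 mm from its middle at each end, in the well on the robot's side, left (-x, +y). Origin: centre of its underside, z up, so its top is 20 mm above. The four look alike and any of them may be the loose one; their tops stand 10 to 14 mm above the board, unequally, so height does not tell. A firm one does not move when pressed.
- cover_3: Loose pale wooden cover plate, 66 (its x) by 120 (its y) by 20 mm, a dark dot 51 mm from its middle at each end, in the well on the far side, right (+x, -y). Origin: centre of its underside, z up, so its top is 20 mm above. The four look alike and any of them may be the loose one; their tops stand 10 to 14 mm above the board, unequally, so height does not tell. A firm one does not move when pressed.
- cover_4: Loose pale wooden cover plate, 66 (its x) by 120 (its y) by 20 mm, a dark dot 51 mm from its middle at each end, in the well on the far side, left (+x, +y). Origin: centre of its underside, z up, so its top is 20 mm above. The four look alike and any of them may be the loose one; their tops stand 10 to 14 mm above the board, unequally, so height does not tell. A firm one does not move when pressed.
- foot (a joint): Hidden 26 mm wide foot on which the loose cover (any of the four) balances level. Pressed with under 2 N near an end (30 to 52 mm from its middle along y), it tips 0.15 rad onto a stop (4.5 mm down at 43 mm) and swings back when let go. About 10 N on its middle drives the tight foot down, the cover with it, to a firm stop, and it stays. 0 m: standing up (start), 0.006 m: fully home.
- tape_measure: Black tape measure case, 48 by 52 by 30 mm, standing on the board between the covers. Origin: centre of its underside.
- pencil: Flat yellow carpenter's pencil, 12 by 135 by 7 mm, long axis y, lying on the board between the near and far covers. Origin: on its underside near the middle.
- sanding_block: Cork sanding block, 60 by 100 by 35 mm, on the table left of the board. Origin: centre of its underside.
- try_square: Try square lying on the table right of the board: stock 18 by 100 by 16 mm, steel blade 130 mm along its +x. Origin: underside of the stock's middle.
- screwdriver: Screwdriver lying on the table beyond the board.
- offcut: Pale wooden offcut, 70 by 45 by 40 mm, on the table left of the board. Origin: centre of its underside.
- glue: White glue bottle, 56 mm across and 150 mm tall, on the table well to the right. Origin: centre of its underside.
Mind the look-alikes: they are no part of the job. What is shaped like the cover_1 but purple is not meant.

How it is judged:
By the outcome, as a careful person would: the job done as asked, in the order asked, and still so for the second after the job is handed in, with the robot touching nothing.
It also fails if it takes over 51 s, if anything falls off the work surface, if the arm or the gripper's body presses on something with over 40 N, if the wrist force passes 120 N, or if a joint passes its speed limit or range.

ROBOT

A 7-joint arm with a two-finger parallel gripper is mounted at the origin on the work surface. World frame = base frame: x ahead of the robot, y to its left, z up, the work surface at z = 0. Lengths are in m, angles in degrees, forces in N, time in s.
With the tool pointing down it reaches from about 0.425 to 0.875 m from the base axis. Payload 4.7 kg.
Tool frame: the origin (TCP) lies at the very end of the fingers, on their centre line; the grasp point (between the pads) lies 19 mm behind it; x points along the fingers, z is the direction in which the jaws open and shut, and the axes are right-handed (so a half turn about x gives the same grasp; the last joint's range is limited). The gripper opens to 87 mm and grips with 3 to 60 N. Pads are 19 mm wide; open, the fingers measure 117 mm over their backs; the gripper's body (75 mm by 190 mm) begins 51 mm behind the grasp point.
Start: joints at [73.975, 18.392, -4.016, 83.108, 1.295, 78.541, -3.26], TCP at [0.188, -0.622, 0.223] pointing down, gripper open.
Joint ranges: [-163.93, 163.93], [-17.29, 119.83], [-79.2, 71.16], [3.27, 140.29], [-89.18, 269.18], [5.43, 117.66], [-154.24, 154.24]. Speed limits (degrees/s): [147.25, 147.25, 180, 180, 180, 180, 180].

INTERFACE

Orientations are given as [roll, pitch, yaw] about the fixed x, y, z axes, in that order (R = Rz(yaw) Ry(pitch) Rx(roll)).
In Python, from cell import env gives the robot as it stands. The module is installed in compiled form; this text tells all that it offers.
- The arm moves only by the tool drive_tool, never from a script. Its argument "increments" is a list of rows, each a list of 2 entries, a list of its own where there are three numbers: the shift along the tool's x, y, z scaled (see below), then the turn, a rotation vector about the tool's x, y, z scaled (see below). In form: [[[dx, dy, dz], [wx, wy, wz]], ...]. A call has 1 to 10 rows; each row shifts and turns the commanded pose from where the row before left it, along the tool's axes as they then stand; what a row does not reach is not made up. The controller multiplies each number of a shift by 0.04 m and each number of a turn by 120 degrees. A row lasts 1/10 s, in which the tool goes at most 50 mm and 8.59 degrees, less where a joint would pass 70% of its speed; a pose out of reach is approached as far as the arm can. A call with a number of a shift or a turn outside -1 to 1 is refused whole. A call with a gripper value outside its range is refused whole. "hand" is the gripper's target within -1 to 1 (fully open at 1, half-way at 0, shut at -1), set as the call begins (left out, the last holds). The fingers move at their own pace and stop on an object; "squeeze" is the grip in N (left out, the last holds). Time passes only in rows, so rows that do not move let the fingers close. It gives the time, the measured TCP pose, the force and the opening at its end, in the units of the state.
- env.get_obs(): the state, without advancing time (a new reading comes with each control period).
- env.read_camera(name): name is "scene" or "side" or "wrist"; returns a dict with "frame" (480x640x3 uint8, red, green, blue), "fx", "fy", "cx", "cy" (pixels), "R" (3x3) and "t" (3): a world point X has camera coordinates R X + t. Camera axes: x right, y down, z forward; pixel columns grow to the right and rows downward; lengths in m; the calibration is good to about 2 mm. A picture is of the moment at which its call begins. There is no depth.
- env.sign_off(): hands the job in, once; it reports no verdict.
The state is a dict: "time_s": time; "qpos": joint angles; "joint_velocities": joint speeds; "effort": joint torques, N m; "tool_pos": TCP position; "tool_rot": TCP orientation; "force": force on the tool from outside, world axes, zero at the start; "wrist_torque": the same for the moment, N m; "grip_width": finger opening in m.
Only numpy, scipy, OpenCV 4.12 (cv2) and the standard library are available. Lean on these libraries where they do the work, as an engineer would, in place of code of your own. Each camera call takes 0.05 s, during which the arm holds its last target.

## Working session

There is one attempt and no reset: what is moved stays moved. The work goes in short steps, Python scripts to look and compute and a tool call to move; the robot and the scene stay as the last step left them, time stands still between calls to the robot, and variables do not carry over. Pictures are saved under pics/ and viewed, and the job is handed in when it is done.

Besides the shell and the picture viewer there is one more tool, called after "Emit:" in YAML: its name, and indented under it one key for each argument. drive_tool: Moves the arm, as the interface text tells. Shifts and turns lie within -1 to 1; 1 stands for 0.04 m of shift or 120 degrees of turn. Its arguments: {"type":"object","properties":{"increments":{"type":"array"},"hand":{"type":"number"},"squeeze":{"type":"number"}},"required":["increments"]}

```bash
mkdir -p pics; python3 - <<'E'
from cell import env
import cv2,pickle
o=env.get_obs();print(o)
d={}
for n in("scene","side"):
    c=env.read_camera(n);d[n]=c
    cv2.imwrite(f"pics/{n}0.png",c["frame"][:,:,::-1]);print(n,c["fx"],c["cx"],c["cy"],c["R"],c["t"])
pickle.dump(d,open("c0.pkl","wb"))
E
```

```text
{'time_s': 0.0, 'qpos': array([73.97479649, 18.4374388 , -4.01530197, 83.17714996,  1.29632684,
       78.53872817, -3.26186158]), 'joint_velocities': array([-0.00638069,  0.0450332 , -0.05230402,  0.01227545,  0.02107428,
       -0.01901865, -0.06742618]), 'effort': array([-7.61250885e-04, -4.91287100e+01, -4.04512407e-01, -3.12527382e+01,
       -6.38915668e-02,  4.36248269e-02,  1.86473567e-04]), 'tool_pos': array([ 0.18800893, -0.62163241,  0.22146015]), 'tool_rot': array([-176.20673251,   89.89176278,  110.62645581]), 'force': array([ 0.43605279, -0.204259  ,  0.08522753]), 'wrist_torque': array([ 0.02490516, -0.01513764, -0.03172459]), 'grip_width': 0.08732234065375406}
scene 451.0476814948959 320.2058633741382 245.88246771205846 [[ 0.09500005  0.99545994  0.00587362]
 [ 0.73519756 -0.06618184 -0.67461434]
 [-0.67116282  0.06840667 -0.738147  ]] [ 0.0024393  -0.36357618  1.48186238]
side 569.1519063212343 312.17867924815 238.5712000781596 [[-0.91142432 -0.41129464 -0.01193412]
 [-0.24905334  0.5745225  -0.77967707]
 [ 0.32753342 -0.70764441 -0.62606808]] [0.44969326 0.21422445 0.90181027]
```

View pics/scene0.png

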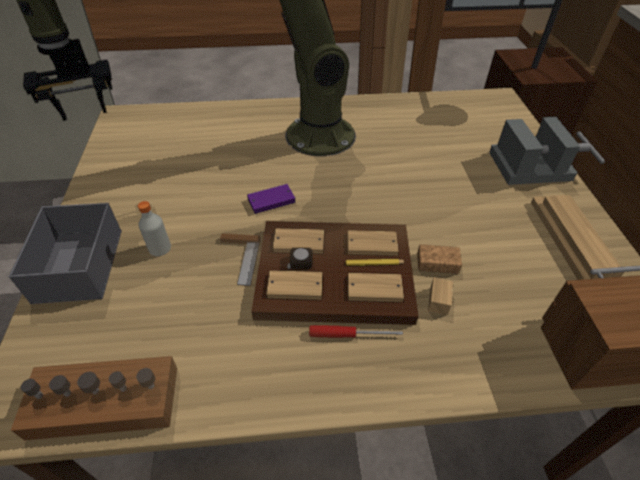

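View pics/side0.png

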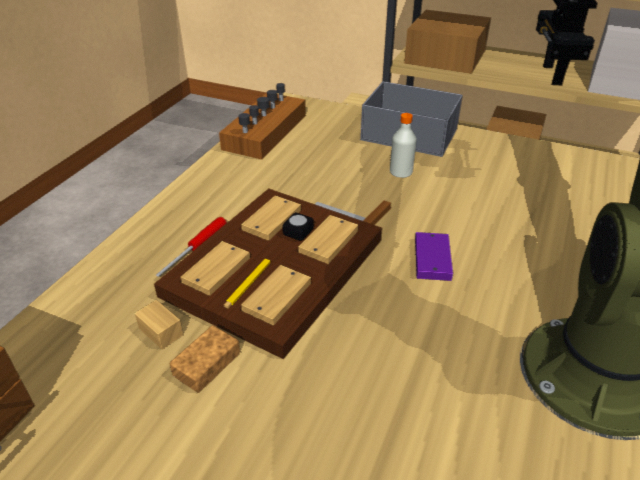

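The scene view shows covers 1 (298,238), 2 (373,240), 3 (295,285) and 4 (375,288). The tape measure is at (300,258), the pencil at (375,262), and the purple decoy lies off the board at (271,198). Next I'll measure the covers.

```bash
cat > h.py <<'E'
import numpy as np,cv2
def ray(c,u,v,z):
    d=c["R"].T@np.array([(u-c["cx"])/c["fx"],(v-c["cy"])/c["fy"],1]);o=-c["R"].T@c["t"]
    return o+d*(z-o[2])/d[2]
def proj(c,X):
    p=c["R"]@np.array(X)+c["t"];return c["fx"]*p[0]/p[2]+c["cx"],c["fy"]*p[1]/p[2]+c["cy"]
E
python3 - <<'E'
import pickle;from h import *
d=pickle.load(open("c0.pkl","rb"))
for n,box in(("scene",(225,215,420,325)),("side",(150,185,390,360))):
    c=d[n];f=c["frame"][:,:,::-1].copy();h=cv2.cvtColor(f,cv2.COLOR_BGR2HSV)
    x0,y0,x1,y1=box
    v=h[:,:,2]; 
    m=np.zeros_like(v);m[y0:y1,x0:x1]=(v<95)[y0:y1,x0:x1]
    print(n)
    m=cv2.morphologyEx(m,cv2.MORPH_OPEN,np.ones((3,3)))
    cs,_=cv2.findContours(m,cv2.RETR_EXTERNAL,2);b=max(cs,key=cv2.contourArea)
    ap=cv2.approxPolyDP(b,5,True)[:,0];print("board poly",ap.tolist())
    fill=np.zeros_like(v);cv2.drawContours(fill,[b],-1,255,-1)
    p=((v>100)&(fill>0)).astype(np.uint8)
    k,l,s,ce=cv2.connectedComponentsWithStats(p)
    for i in range(1,k):
        if s[i,4]>100:
            pc=np.argwhere(l==i)[:,::-1].astype(np.float32);r=cv2.minAreaRect(pc)
            print(s[i],ce[i].round(1),[round(a,1) for a in r[0]],h[l==i].mean(0).round(), ray(c,*ce[i],.046).round(4))
    x=f[y0:y1,x0:x1];s=min(800/x.shape[1],600/x.shape[0]);cv2.imwrite(f"pics/{n}_z.png",cv2.resize(x,None,fx=s,fy=s,interpolation=2))
E
```

```text
scene
board poly [[225, 238], [225, 244], [254, 242], [261, 252], [249, 277], [255, 270], [257, 275], [255, 324], [416, 323], [419, 295], [404, 225], [267, 221], [255, 240]]
[ 273  228   51   31 1103] [298.6 240.1] [298.0, 243.2] [ 16.  97. 146.] [ 0.5081 -0.1041  0.046 ]
[ 347  230   52   22 1022] [372.2 240.6] [372.5, 240.6] [ 17. 108. 149.] [0.5259 0.0746 0.046 ]
[346 259  58   6 299] [373.1 261.2] [374.5, 261.5] [ 22. 160. 153.] [0.5913 0.0652 0.046 ]
[ 267  270   55   26 1299] [294.5 282.9] [294.2, 282.7] [ 17. 108. 155.] [ 0.6385 -0.1216  0.046 ]
[ 348  273   56   26 1310] [375.  285.2] [375.5, 285.1] [ 17. 108. 154.] [0.6613 0.0571 0.046 ]
side
board poly [[267, 190], [155, 288], [175, 310], [284, 357], [379, 242], [381, 228], [375, 220]]
[ 241  195   60   46 1437] [269.9 217.1] [271.4, 217.4] [ 18. 140. 189.] [ 0.637  -0.1104  0.046 ]
[289 215  18  11 141] [297.6 219.8] [297.6, 219.8] [ 97.   4. 152.] [ 0.5813 -0.1244  0.046 ]
[ 298  215   60   49 1664] [327.9 238.6] [328.5, 238.5] [ 18. 140. 189.] [ 0.5012 -0.0929  0.046 ]
[ 180  241   70   55 2005] [214.9 267.6] [214.9, 266.9] [ 18. 140. 188.] [0.6578 0.067  0.046 ]
[223 258  47  51 513] [246.2 283.1] [246.3, 282.8] [ 24. 244. 191.] [0.5848 0.0802 0.046 ]
[ 241  265   70   61 2301] [275.7 294.2] [275.8, 293.4] [ 18. 140. 189.] [0.5241 0.0843 0.046 ]
```

```bash
ls pics
```

```text
scene0.png
scene_z.png
side0.png
side_z.png
```

View pics/scene_z.png

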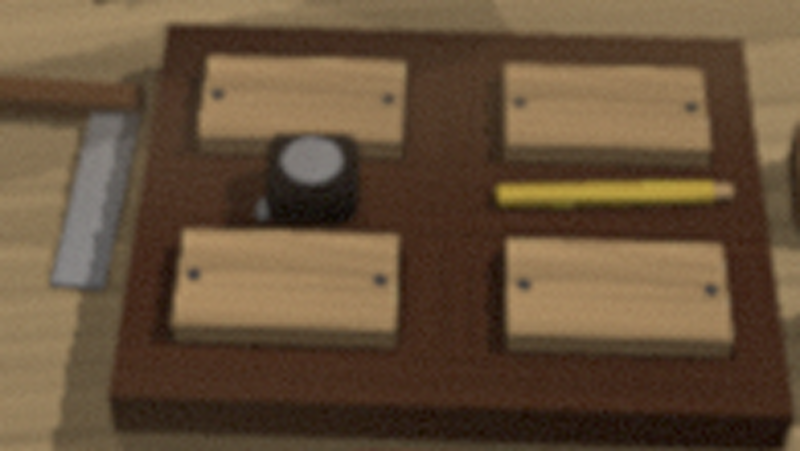

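View pics/side_z.png

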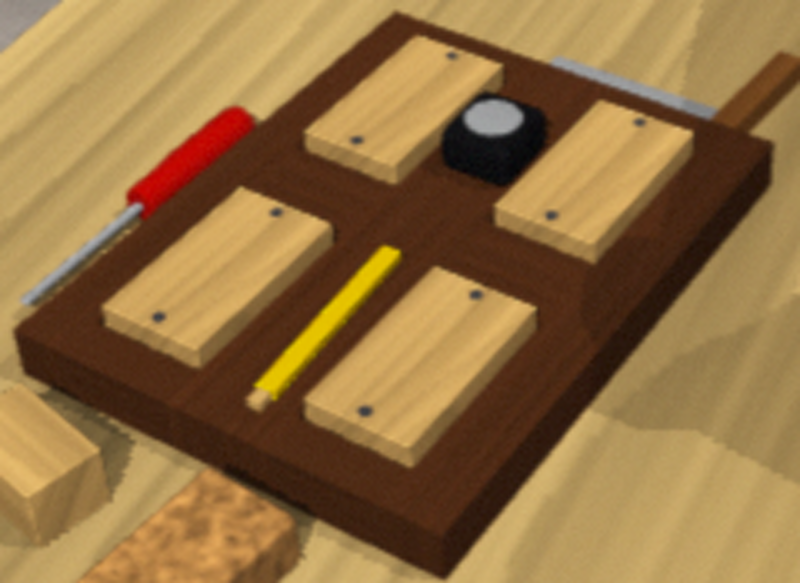

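Both zooms show the dots clearly, so I'll triangulate them.

```bash
python3 - <<'E'
import pickle;from h import *
d=pickle.load(open("c0.pkl","rb"))
A={'1R':(217,93),'1L':(388,98),'2R':(519,102),'2L':(691,106),'3R':(194,273),'3L':(379,280),'4R':(523,284),'4L':(711,289)}
B={'1R':(640,122),'1L':(551,215),'2R':(476,295),'2L':(365,411),'3R':(452,56),'3L':(357,140),'4R':(277,212),'4L':(159,317)}
def P(c):return np.c_[c["R"],c["t"]]
def n(c,u,v):return np.array([[(u-c["cx"])/c["fx"]],[(v-c["cy"])/c["fy"]]])
def off(n_,X):
    x0,y0,s=(225,215,4.1026) if n_=="scene" else (150,185,3.3333)
    return x0+(X[0]+.5)/s-.5,y0+(X[1]+.5)/s-.5
R={}
for k in A:
    a=off("scene",A[k]);b=off("side",B[k])
    X=cv2.triangulatePoints(P(d["scene"]),P(d["side"]),n(d["scene"],*a),n(d["side"],*b))[:,0];X=X[:3]/X[3]
    s=ray(d["scene"],*a,.046);t=ray(d["side"],*b,.046);R[k]=(s+t)/2
    print(k,X.round(4),s.round(4)[:2],t.round(4)[:2])
for i in "1234":
    r,l=R[i+'R'],R[i+'L'];v=l-r
    print(i,((r+l)/2).round(4),np.linalg.norm(v).round(4),"yaw",np.degrees(np.arctan2(-v[0],v[1])).round(2))
E
```

```text
1R [ 0.4967 -0.1544  0.0477] [ 0.4941 -0.155 ] [ 0.4978 -0.1554]
1L [ 0.5101 -0.0531  0.0478] [ 0.5074 -0.0536] [ 0.5113 -0.0539]
2R [0.5199 0.0242 0.0474] [0.5176 0.0238] [0.521 0.024]
2L [0.5329 0.1254 0.048 ] [0.53   0.1253] [0.5345 0.1249]
3R [ 0.6315 -0.1711  0.048 ] [ 0.6291 -0.1718] [ 0.6331 -0.1725]
3L [ 0.6451 -0.0708  0.0476] [ 0.6431 -0.0713] [ 0.6464 -0.0716]
4R [0.6547 0.0069 0.0476] [0.653  0.0067] [0.656 0.006]
4L [0.6676 0.1084 0.0478] [0.6657 0.1083] [0.6692 0.1076]
1 [ 0.5027 -0.1045  0.046 ] 0.1023 yaw -7.52
2 [0.5258 0.0745 0.046 ] 0.102 yaw -7.3
3 [ 0.6379 -0.1218  0.046 ] 0.1016 yaw -7.73
4 [0.661  0.0572 0.046 ] 0.1024 yaw -7.24
```

```bash
cat >> h.py <<'E'
from scipy.spatial.transform import Rotation as Ro
C={1:(.5034,-.1038),2:(.5264,.0748),3:(.6383,-.121),4:(.661,.0577)}
YD=np.array([.1293,.9916]);XD=np.array([.9916,-.1293])
def rot(o):return Ro.from_euler('xyz',o["tool_rot"],degrees=True)
def goal_rot(o):
    best=None
    for s in(1,-1):
        x=np.array([0,0,-1.]);z=np.array([*(XD*s),0]);y=np.cross(z,x)
        g=Ro.from_matrix(np.c_[x,y,z]);r=(rot(o).inv()*g)
        if best is None or r.magnitude()<best[1].magnitude():best=(g,r)
    return best
def plan(env,cov,along,z):
    o=env.get_obs();g,r=goal_rot(o)
    t=np.array([*(np.array(C[cov])+YD*along),z]);dw=t-o["tool_pos"]
    print("pos",o["tool_pos"].round(4),"t",o["time_s"],"F",o["force"].round(2),"target",t.round(4),"world d",dw.round(4))
    print("rotvec deg tool",np.degrees(r.as_rotvec()).round(2),"units",(np.degrees(r.as_rotvec())/120).round(4))
    print("shift units, current frame",(rot(o).inv().apply(dw)/.04).round(2)," goal frame",(g.inv().apply(dw)/.04).round(2))
E
python3 - <<'E'
from h import *;from cell import env
import pickle
plan(env,1,-43,0.1) if 0 else plan(env,1,-.043,.12)
d=pickle.load(open("c0.pkl","rb"))
print(ray(d["scene"],155,250,0),rot(env.get_obs()).as_matrix().round(2))
E
```

```text
pos [ 0.1881 -0.6217  0.2216] t 0.1 F [0.25 0.02 0.  ] target [ 0.4978 -0.1464  0.12  ] world d [ 0.3098  0.4752 -0.1016]
rotvec deg tool [-6.573e+01 -9.000e-02 -6.000e-02] units [-5.478e-01 -8.000e-04 -5.000e-04]
shift units, current frame [ 2.55 10.85 -9.12]  goal frame [ 2.54 12.78  6.14]
[ 4.66761438e-01 -4.65257634e-01  1.11022302e-16] [[-0.    0.96  0.29]
 [ 0.    0.29 -0.96]
 [-1.   -0.   -0.  ]]
```

Emit:
drive_tool:
  increments:
    - [[0,0,0],[-0.0685,0,0]]
    - [[0,0,0],[-0.0685,0,0]]
    - [[0,0,0],[-0.0685,0,0]]
    - [[0,0,0],[-0.0685,0,0]]
    - [[0,0,0],[-0.0685,0,0]]
    - [[0,0,0],[-0.0685,0,0]]
    - [[0,0,0],[-0.0685,0,0]]
    - [[0,0,0],[-0.0685,0,0]]
    - [[0,0.5,0.24],[0,0,0]]
    - [[0,0.85,0.4],[0,0,0]]
  hand: -1
  squeeze: 10

```text
time_s: 1.1
tool_pos: [0.2182, -0.5729, 0.2213]
tool_rot: [162.6, 89.9, 154.9]
force: [0.9, -0.1, 0.3]
grip_width: 0.0152
```

Emit:
drive_tool:
  increments:
    - [[0,0.9,0.43],[0,0,0]]
    - [[0,0.9,0.43],[0,0,0]]
    - [[0,0.9,0.43],[0,0,0]]
    - [[0,0.9,0.43],[0,0,0]]
    - [[0,0.9,0.43],[0,0,0]]
    - [[0,0.9,0.43],[0,0,0]]
    - [[0,0.9,0.43],[0,0,0]]
    - [[0,0.9,0.43],[0,0,0]]
    - [[0,0.9,0.43],[0,0,0]]
    - [[0,0.9,0.43],[0,0,0]]

```text
time_s: 2.1
tool_pos: [0.4379, -0.2355, 0.2223]
tool_rot: [-142.2, 90.0, -149.6]
force: [-0.6, -0.7, 0.2]
grip_width: 0.0003
```

```bash
python3 -c "
from h import *;from cell import env
plan(env,1,-.043,.07)"
```

```text
pos [ 0.4379 -0.2355  0.2223] t 2.1 F [-0.63 -0.67  0.18] target [ 0.4978 -0.1464  0.07  ] world d [ 0.0599  0.0891 -0.1523]
rotvec deg tool [ 0.02 -0.02  0.02] units [ 0.0001 -0.0002  0.0001]
shift units, current frame [3.81 2.4  1.2 ]  goal frame [3.81 2.4  1.2 ]
```

Emit:
drive_tool:
  increments:
    - [[0.3,0.8,0.4],[0,0,0]]
    - [[0.5,0.8,0.4],[0,0,0]]
    - [[0.7,0.6,0.3],[0,0,0]]
    - [[0.8,0.2,0.1],[0,0,0]]
    - [[0.8,0,0],[0,0,0]]
    - [[0.5,0,0],[0,0,0]]
    - [[0.2,0,0],[0,0,0]]
    - [[0,0,0],[0,0,0]]
    - [[0,0,0],[0,0,0]]

```text
time_s: 3.0
tool_pos: [0.4982, -0.1483, 0.0714]
tool_rot: [-13.9, 89.9, -21.3]
force: [-0.3, -0.1, -0.3]
grip_width: 0.0008
```

```bash
python3 -c "
from h import *;from cell import env
plan(env,1,-.043,.052)"
```

```text
pos [ 0.4982 -0.1483  0.0714] t 3.0 F [-0.26 -0.09 -0.31] target [ 0.4978 -0.1464  0.052 ] world d [-0.0003  0.0019 -0.0194]
rotvec deg tool [0.01 0.08 0.02] units [0.0001 0.0006 0.0002]
shift units, current frame [ 0.49  0.05 -0.02]  goal frame [ 0.49  0.05 -0.01]
```

Emit:
drive_tool:
  increments:
    - [[0.2,0.04,0],[0,0,0]]
    - [[0.2,0,0],[0,0,0]]
    - [[0.1,0,0],[0,0,0]]
    - [[0,0,0],[0,0,0]]
    - [[0,0,0],[0,0,0]]

```text
time_s: 3.5
tool_pos: [0.4977, -0.1465, 0.0505]
tool_rot: [173.5, 90.0, 166.1]
force: [0.5, 0.9, -0.1]
grip_width: 0.0005
```

Emit:
drive_tool:
  increments:
    - [[0.025,0,0],[0,0,0]]
    - [[0.025,0,0],[0,0,0]]
    - [[0,0,0],[0,0,0]]

```text
time_s: 3.8
tool_pos: [0.4977, -0.1465, 0.0485]
tool_rot: [-90.0, 90.0, -97.4]
force: [-0.2, -0.2, -1.0]
grip_width: 0.0009
```

Emit:
drive_tool:
  increments:
    - [[0.025,0,0],[0,0,0]]
    - [[0.025,0,0],[0,0,0]]
    - [[0,0,0],[0,0,0]]

```text
time_s: 4.1
tool_pos: [0.4978, -0.1466, 0.0471]
tool_rot: [-94.2, 90.0, -101.6]
force: [-1.7, 1.2, 3.6]
grip_width: 0.0002
```

Emit:
drive_tool:
  increments:
    - [[0.025,0,0],[0,0,0]]
    - [[0,0,0],[0,0,0]]
    - [[0,0,0],[0,0,0]]

```text
time_s: 4.4
tool_pos: [0.4978, -0.1466, 0.047]
tool_rot: [-107.3, 89.9, -114.7]
force: [-4.7, 2.2, 12.1]
grip_width: 0.0001
```

Cover 1 is firm: 12 N with no movement. Next is cover 2.

Emit:
drive_tool:
  increments:
    - [[-0.4,0,0],[0,0,0]]
    - [[-0.5,0.3,0],[0,0,0]]
    - [[0,0.8,0],[0,0,0]]
    - [[0,0.9,0],[0,0,0]]
    - [[0,0.9,0],[0,0,0]]
    - [[0,0.9,0],[0,0,0]]
    - [[0.2,0.5,0],[0,0,0]]
    - [[0.3,0.2,0],[0,0,0]]
    - [[0.15,0,0],[0,0,0]]
    - [[0,0,0],[0,0,0]]

```text
time_s: 5.4
tool_pos: [0.5196, 0.0304, 0.0539]
tool_rot: [-161.8, 89.8, -169.3]
force: [-0.4, 0.3, -0.4]
grip_width: 0.0005
```

```bash
python3 -c "
from h import *;from cell import env
plan(env,2,-.043,.05)"
```

```text
pos [0.5196 0.0304 0.0539] t 5.4 F [-0.39  0.28 -0.43] target [0.5208 0.0322 0.05  ] world d [ 0.0012  0.0018 -0.0039]
rotvec deg tool [-0.05 -0.18  0.06] units [-0.0004 -0.0015  0.0005]
shift units, current frame [0.1  0.05 0.02]  goal frame [0.1  0.05 0.02]
```

Emit:
drive_tool:
  increments:
    - [[0.05,0.03,0.02],[0,0,0]]
    - [[0.05,0,0],[0,0,0]]
    - [[0,0,0],[0,0,0]]

```text
time_s: 5.7
tool_pos: [0.5219, 0.0322, 0.0515]
tool_rot: [-89.5, 90.0, -97.0]
force: [-0.4, 0.2, -0.6]
grip_width: 0.0005
```

Emit:
drive_tool:
  increments:
    - [[0.025,0,0],[0,0,0]]
    - [[0.025,0,0],[0,0,0]]
    - [[0,0,0],[0,0,0]]

```text
time_s: 6.0
tool_pos: [0.5218, 0.033, 0.0495]
tool_rot: [-99.5, 90.0, -106.9]
force: [-0.5, 0.6, -0.6]
grip_width: 0.0004
```

Emit:
drive_tool:
  increments:
    - [[0.025,0,0],[0,0,0]]
    - [[0,0,0],[0,0,0]]
    - [[0,0,0],[0,0,0]]

```text
time_s: 6.3
tool_pos: [0.5218, 0.0331, 0.0485]
tool_rot: [-111.6, 90.0, -119.0]
force: [0.2, 0.9, -0.2]
grip_width: 0.0006
```

Emit:
drive_tool:
  increments:
    - [[0.025,0,0],[0,0,0]]
    - [[0,0,0],[0,0,0]]
    - [[0,0,0],[0,0,0]]

```text
time_s: 6.6
tool_pos: [0.5218, 0.0331, 0.0475]
tool_rot: [-152.1, 90.0, -159.5]
force: [-0.6, -0.2, -0.7]
grip_width: 0.0005
```

Emit:
drive_tool:
  increments:
    - [[0.025,0,0],[0,0,0]]
    - [[0,0,0],[0,0,0]]
    - [[0,0,0],[0,0,0]]

```text
time_s: 6.9
tool_pos: [0.522, 0.0331, 0.0471]
tool_rot: [-81.8, 90.0, -89.2]
force: [-1.5, -0.0, 4.8]
grip_width: 0.0004
```

Emit:
drive_tool:
  increments:
    - [[0.02,0,0],[0,0,0]]
    - [[0,0,0],[0,0,0]]
    - [[0,0,0],[0,0,0]]

```text
time_s: 7.2
tool_pos: [0.522, 0.0331, 0.0471]
tool_rot: [-90.5, 89.9, -97.9]
force: [-4.6, -0.5, 11.7]
grip_width: 0.0006
```

Cover 2 is firm too. Moving to cover 4.

Emit:
drive_tool:
  increments:
    - [[-0.4,0,0],[0,0,0]]
    - [[-0.6,0,0],[0,0,0]]
    - [[0,0,0.6],[0,0,0]]
    - [[0,0,0.8],[0,0,0]]
    - [[0,0,0.8],[0,0,0]]
    - [[0,0,0.7],[0,0,0]]
    - [[0.2,0,0.46],[0,0,0]]
    - [[0.4,0,0],[0,0,0]]
    - [[0.2,0,0],[0,0,0]]
    - [[0,0,0],[0,0,0]]

```text
time_s: 8.2
tool_pos: [0.6526, 0.0159, 0.0517]
tool_rot: [-170.9, 89.7, -178.3]
force: [-0.3, -0.2, 0.1]
grip_width: 0.0007
```

```bash
python3 -c "
from h import *;from cell import env
plan(env,4,-.043,.05)"
```

```text
pos [0.6526 0.0159 0.0517] t 8.2 F [-0.31 -0.24  0.13] target [0.6554 0.0151 0.05  ] world d [ 0.0029 -0.0008 -0.0017]
rotvec deg tool [ 0.07 -0.25  0.04] units [ 0.0006 -0.0021  0.0003]
shift units, current frame [ 0.04 -0.01  0.07]  goal frame [ 0.04 -0.01  0.07]
```

Emit:
drive_tool:
  increments:
    - [[0.02,0,0.02],[0,0,0]]
    - [[0,0,0],[0,0,0]]
    - [[0,0,0],[0,0,0]]

```text
time_s: 8.5
tool_pos: [0.6561, 0.0157, 0.0538]
tool_rot: [-10.9, 89.9, -18.3]
force: [-0.2, 0.2, 0.1]
grip_width: 0.001
```

Emit:
drive_tool:
  increments:
    - [[0.025,0,0],[0,0,0]]
    - [[0,0,0],[0,0,0]]

```text
time_s: 8.7
tool_pos: [0.6559, 0.0156, 0.0521]
tool_rot: [-38.6, 90.0, -46.0]
force: [-0.2, 0.3, -0.0]
grip_width: 0.0005
```

Emit:
drive_tool:
  increments:
    - [[0.025,0,0],[0,0,0]]
    - [[0,0,0],[0,0,0]]

```text
time_s: 8.9
tool_pos: [0.6558, 0.0156, 0.0508]
tool_rot: [-150.6, 90.0, -158.1]
force: [-0.2, 0.6, 0.1]
grip_width: 0.0006
```

Emit:
drive_tool:
  increments:
    - [[0.025,0,0],[0,0,0]]
    - [[0.025,0,0],[0,0,0]]
    - [[0,0,0],[0,0,0]]

```text
time_s: 9.2
tool_pos: [0.6558, 0.0156, 0.0487]
tool_rot: [-161.9, 90.0, -169.3]
force: [0.7, 0.2, 0.2]
grip_width: 0.0008
```

Emit:
drive_tool:
  increments:
    - [[0.025,0,0],[0,0,0]]
    - [[0,0,0],[0,0,0]]
    - [[0,0,0],[0,0,0]]

```text
time_s: 9.5
tool_pos: [0.6559, 0.0156, 0.0479]
tool_rot: [-143.6, 90.0, -151.0]
force: [-0.5, 0.6, -0.2]
grip_width: 0.0006
```

Emit:
drive_tool:
  increments:
    - [[0.025,0,0],[0,0,0]]
    - [[0,0,0],[0,0,0]]
    - [[0,0,0],[0,0,0]]

```text
time_s: 9.8
tool_pos: [0.656, 0.0157, 0.047]
tool_rot: [-6.1, 90.0, -13.5]
force: [-0.3, -0.3, -1.0]
grip_width: 0.0007
```

Emit:
drive_tool:
  increments:
    - [[0.025,0,0],[0,0,0]]
    - [[0,0,0],[0,0,0]]
    - [[0,0,0],[0,0,0]]

```text
time_s: 10.1
tool_pos: [0.656, 0.0153, 0.0461]
tool_rot: [-65.3, 90.0, -72.7]
force: [0.4, -0.6, 2.1]
grip_width: 0.0006
```

Emit:
drive_tool:
  increments:
    - [[0.025,0,0],[0,0,0]]
    - [[0,0,0],[0,0,0]]
    - [[0,0,0],[0,0,0]]

```text
time_s: 10.4
tool_pos: [0.6561, 0.0154, 0.045]
tool_rot: [-47.0, 90.0, -54.4]
force: [-0.4, -1.9, 1.8]
grip_width: 0.0003
```

It's moving under about 2 N, so it looks like tipping. I'll go a bit further.

Emit:
drive_tool:
  increments:
    - [[0.025,0,0],[0,0,0]]
    - [[0,0,0],[0,0,0]]
    - [[0,0,0],[0,0,0]]

```text
time_s: 10.7
tool_pos: [0.656, 0.0156, 0.0439]
tool_rot: [-49.7, 90.0, -57.1]
force: [-0.4, -1.0, 2.2]
grip_width: 0.0005
```

Emit:
drive_tool:
  increments:
    - [[0.025,0,0],[0,0,0]]
    - [[0,0,0],[0,0,0]]
    - [[0,0,0],[0,0,0]]

```text
time_s: 11.0
tool_pos: [0.6561, 0.0154, 0.0435]
tool_rot: [-60.5, 90.0, -67.9]
force: [-0.9, -2.4, 5.1]
grip_width: 0.0008
```

```bash
python3 - <<'E'
from h import *;from cell import env
for n in("scene","side"):
    c=env.read_camera(n);f=c["frame"][:,:,::-1]
    x0,y0,x1,y1=(225,215,420,325) if n=="scene" else(150,185,390,360)
    x=f[y0:y1,x0:x1];s=min(800/x.shape[1],600/x.shape[0]);cv2.imwrite(f"pics/{n}_tip.png",cv2.resize(x,None,fx=s,fy=s,interpolation=2))
plan(env,4,0,.05)
E
```

```text
pos [0.6561 0.0154 0.0435] t 11.1 F [-1.31 -1.94  5.32] target [0.661  0.0577 0.05  ] world d [0.0049 0.0423 0.0065]
rotvec deg tool [0.01 0.02 0.03] units [0.0001 0.0002 0.0003]
shift units, current frame [-0.16  1.07 -0.02]  goal frame [-0.16  1.07 -0.02]
```

View pics/side_tip.png

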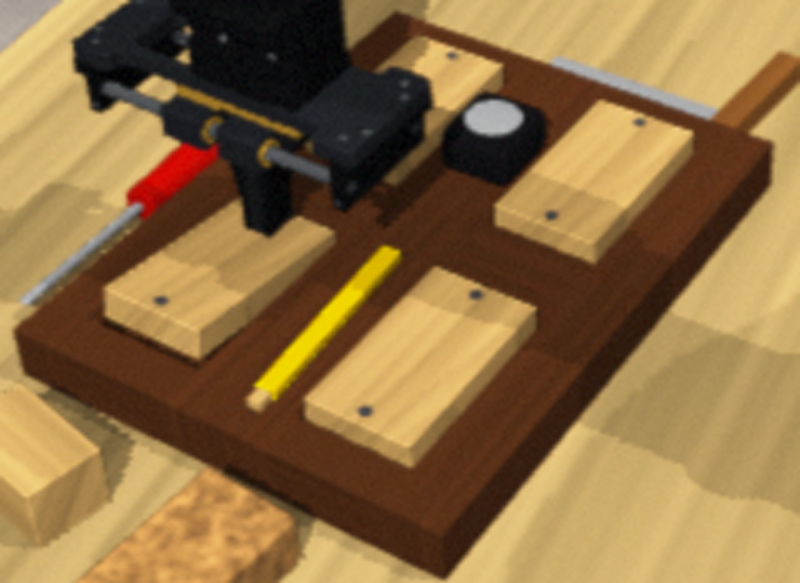

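The side view shows cover 4 tipped: its left-end dot has risen from (159,317) to (161,300) in the zoom and its right end is down. Cover 4 is the loose one, so I'll lift off and press its middle.

Emit:
drive_tool:
  increments:
    - [[-0.15,0,0],[0,0,0]]
    - [[-0.4,0,0],[0,0,0]]
    - [[0,0.4,0],[0,0,0]]
    - [[0,0.67,-0.02],[0,0,0]]
    - [[0,0,0],[0,0,0]]
    - [[0,0,0],[0,0,0]]
    - [[0.2,0,0],[0,0,0]]
    - [[0,0,0],[0,0,0]]
    - [[0,0,0],[0,0,0]]

```text
time_s: 12.0
tool_pos: [0.6603, 0.0571, 0.0562]
tool_rot: [-150.1, 89.9, -157.5]
force: [0.3, 0.2, -1.0]
grip_width: 0.0006
```

```bash
python3 - <<'E'
from h import *;from cell import env
c=env.read_camera("side");f=c["frame"][:,:,::-1]
cv2.imwrite("pics/side_mid.png",cv2.resize(f[185:360,150:390],None,fx=3.3333,fy=3.3333,interpolation=2))
plan(env,4,0,.048)
E
```

```text
pos [0.6605 0.0574 0.0565] t 12.05 F [ 0.04 -1.4   0.68] target [0.661  0.0577 0.048 ] world d [ 0.0005  0.0003 -0.0085]
rotvec deg tool [-0.04 -0.04  0.02] units [-0.0003 -0.0003  0.0002]
shift units, current frame [0.21 0.01 0.01]  goal frame [0.21 0.01 0.01]
```

View pics/side_mid.png

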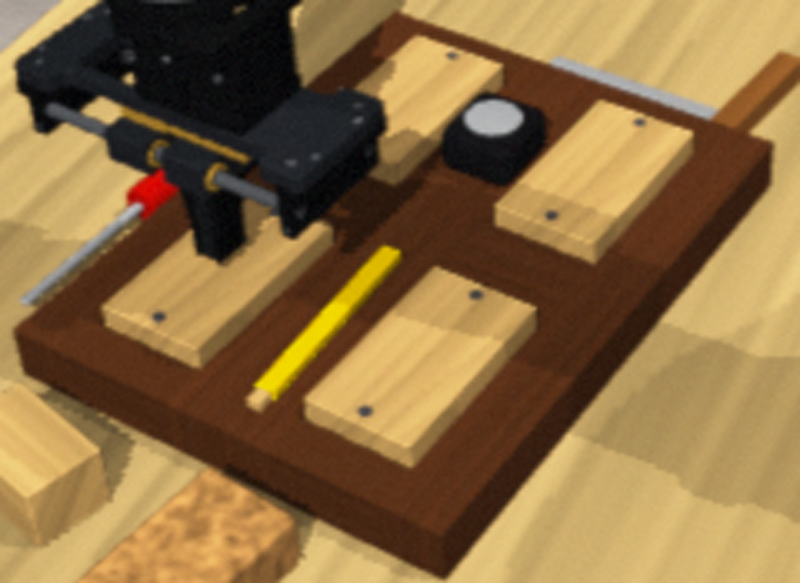

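The cover has swung back level (left-end dot at (159,317)), and the fingertip is over its middle. Pressing now.

Emit:
drive_tool:
  increments:
    - [[0.1,0,0],[0,0,0]]
    - [[0.1,0,0],[0,0,0]]
    - [[0.05,0,0],[0,0,0]]
    - [[0,0,0],[0,0,0]]
    - [[0,0,0],[0,0,0]]

```text
time_s: 12.55
tool_pos: [0.6606, 0.0583, 0.0468]
tool_rot: [177.6, 90.0, 170.2]
force: [-0.6, 0.0, 0.4]
grip_width: 0.0004
```

Emit:
drive_tool:
  increments:
    - [[0.025,0,0],[0,0,0]]
    - [[0.025,0,0],[0,0,0]]
    - [[0,0,0],[0,0,0]]
    - [[0,0,0],[0,0,0]]

```text
time_s: 12.95
tool_pos: [0.6608, 0.0583, 0.046]
tool_rot: [-38.4, 90.0, -45.8]
force: [-2.6, 0.0, 5.9]
grip_width: 0.0004
```

Emit:
drive_tool:
  increments:
    - [[0.025,0,0],[0,0,0]]
    - [[0.025,0,0],[0,0,0]]
    - [[0.025,0,0],[0,0,0]]
    - [[0,0,0],[0,0,0]]

```text
time_s: 13.35
tool_pos: [0.6608, 0.0583, 0.0432]
tool_rot: [-40.0, 90.0, -47.5]
force: [-2.1, -0.4, 6.9]
grip_width: 0.0004
```

Emit:
drive_tool:
  increments:
    - [[0.025,0,0],[0,0,0]]
    - [[0.025,0,0],[0,0,0]]
    - [[0,0,0],[0,0,0]]

```text
time_s: 13.65
tool_pos: [0.6608, 0.0583, 0.0412]
tool_rot: [-40.4, 90.0, -47.8]
force: [-2.5, -0.7, 7.4]
grip_width: 0.0004
```

Contact was at 0.0464, so the stop should be near 0.040.

Emit:
drive_tool:
  increments:
    - [[0.025,0,0],[0,0,0]]
    - [[0.025,0,0],[0,0,0]]
    - [[0,0,0],[0,0,0]]

```text
time_s: 13.95
tool_pos: [0.6608, 0.0583, 0.041]
tool_rot: [-63.6, 89.9, -71.0]
force: [-6.9, -0.7, 15.5]
grip_width: 0.0005
```

Emit:
drive_tool:
  increments:
    - [[0.025,0,0],[0,0,0]]
    - [[0,0,0],[0,0,0]]
    - [[0,0,0],[0,0,0]]

```text
time_s: 14.25
tool_pos: [0.6608, 0.0583, 0.0409]
tool_rot: [-65.0, 89.9, -72.4]
force: [-9.0, -1.9, 20.2]
grip_width: 0.0005
```

Emit:
drive_tool:
  increments:
    - [[0.02,0,0],[0,0,0]]
    - [[0,0,0],[0,0,0]]
    - [[0,0,0],[0,0,0]]
    - [[0,0,0],[0,0,0]]

```text
time_s: 14.65
tool_pos: [0.6609, 0.0583, 0.0409]
tool_rot: [-64.9, 89.9, -72.4]
force: [-9.9, -2.2, 24.1]
grip_width: 0.0003
```

Emit:
drive_tool:
  increments:
    - [[-0.12,0,0],[0,0,0]]
    - [[-0.2,0,0],[0,0,0]]
    - [[-0.3,0,0],[0,0,0]]
    - [[0,-0.5,0],[0,0,0]]
    - [[0,-0.55,0],[0,0,0]]
    - [[0.2,0,0],[0,0,0]]
    - [[0.1,0,0],[0,0,0]]
    - [[0,0,0],[0,0,0]]
    - [[0,0,0],[0,0,0]]

```text
time_s: 15.55
tool_pos: [0.6551, 0.0183, 0.0488]
tool_rot: [118.2, 89.9, 110.9]
force: [0.5, 0.2, -0.1]
grip_width: 0.0006
```

The foot hit a firm stop at 24 N. I'll check firmness with a light press on the end.

Emit:
drive_tool:
  increments:
    - [[0.1,0,0],[0,0,0]]
    - [[0.05,0,0],[0,0,0]]
    - [[0,0,0],[0,0,0]]
    - [[0,0,0],[0,0,0]]

```text
time_s: 15.95
tool_pos: [0.6552, 0.0166, 0.0428]
tool_rot: [-154.0, 90.0, -161.4]
force: [-0.3, -0.5, -0.1]
grip_width: 0.0008
```

Emit:
drive_tool:
  increments:
    - [[0.025,0,0],[0,0,0]]
    - [[0,0,0],[0,0,0]]
    - [[0,0,0],[0,0,0]]

```text
time_s: 16.25
tool_pos: [0.6553, 0.0165, 0.042]
tool_rot: [-63.4, 90.0, -70.8]
force: [0.2, -0.7, 0.2]
grip_width: 0.0005
```

Emit:
drive_tool:
  increments:
    - [[0.025,0,0],[0,0,0]]
    - [[0,0,0],[0,0,0]]
    - [[0,0,0],[0,0,0]]

```text
time_s: 16.55
tool_pos: [0.6554, 0.0165, 0.0411]
tool_rot: [-7.4, 90.0, -14.8]
force: [0.7, -0.4, 2.0]
grip_width: 0.0004
```

Emit:
drive_tool:
  increments:
    - [[0.02,0,0],[0,0,0]]
    - [[0,0,0],[0,0,0]]
    - [[0,0,0],[0,0,0]]

```text
time_s: 16.85
tool_pos: [0.6554, 0.0165, 0.041]
tool_rot: [-45.8, 90.0, -53.2]
force: [-1.6, -0.4, 6.1]
grip_width: 0.0002
```

Emit:
drive_tool:
  increments:
    - [[-0.2,0,0],[0,0,0]]
    - [[-0.8,0,0],[0,0,0]]
    - [[-0.9,0,0],[0,0,0]]
    - [[-0.9,0,-0.4],[0,0,0]]
    - [[-0.6,0,-0.8],[0,0,0]]
    - [[0,0,-0.8],[0,0,0]]
    - [[0,0,-0.8],[0,0,0]]
    - [[0,0,-0.5],[0,0,0]]
    - [[0,0,0],[0,0,0]]
    - [[0,0,0],[0,0,0]]

```text
time_s: 17.85
tool_pos: [0.5249, 0.0332, 0.1767]
tool_rot: [-25.8, 89.9, -33.3]
force: [0.1, -0.1, 0.6]
grip_width: 0.0002
```

```bash
python3 - <<'E'
from h import *;from cell import env
for n in("scene","side"):
    c=env.read_camera(n);f=c["frame"][:,:,::-1]
    x0,y0,x1,y1=(225,215,420,325) if n=="scene" else(150,185,390,360)
    x=f[y0:y1,x0:x1];s=min(800/x.shape[1],600/x.shape[0]);cv2.imwrite(f"pics/{n}_end.png",cv2.resize(x,None,fx=s,fy=s,interpolation=2))
print(env.get_obs()["tool_pos"],env.get_obs()["force"])
E
```

```text
[0.52541916 0.03331113 0.17639843] [0.12410751 0.66290207 0.02440144]
```

View pics/side_end.png

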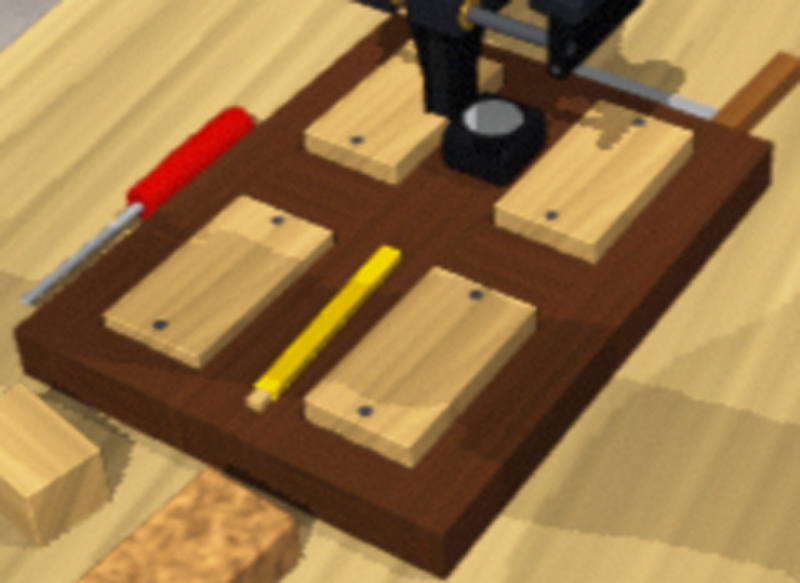

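View pics/scene_end.png

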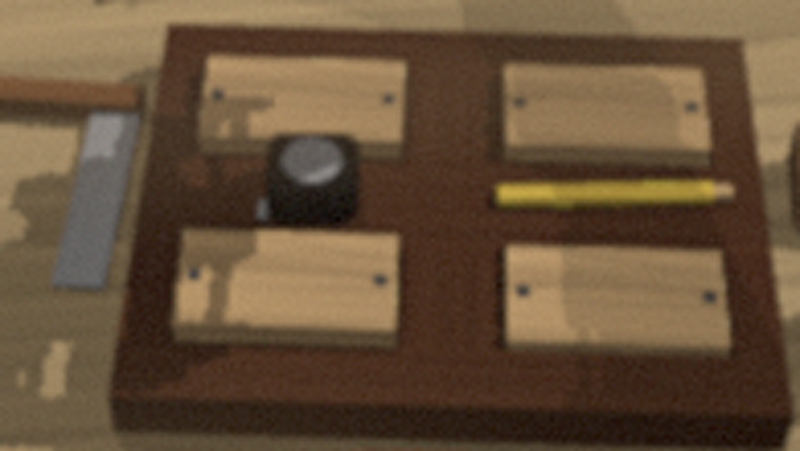

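Cover 4 now sits lower and level. Its dots moved down equally, to (277,220)/(160,325) in the side zoom and (522,290)/(709,296) in the scene zoom. Nothing else has moved and the arm is clear.

```bash
python3 -c "
from cell import env
print(env.sign_off())"
```

```text
the job is handed in; nothing more can be done
None
```

Cover 4 (far side, left) was the loose one. I pressed it down in the middle until it was home, and handed the job in at about 18 s of the 51 s allowed.

- **Finding it:** Covers 1 and 2 held firm at about 12 N pressed on an end. Cover 4 gave way under about 2 N and tipped, which the side camera confirmed, then swung back level when I let go. I did not need to press cover 3.
- **Pressing it home:** On its middle, cover 4 went down from about 46.5–47 mm to 40.9 mm at around 7 N. It then met a firm stop and did not move further up to 24 N.
- **Last checks:** A press of 6 N on its end afterwards met a firm surface at 41.0 mm, with no tipping. In both cameras its two dots had sunk by about the same amount, so it lies level. The tape measure, the pencil and the other covers had not moved, and the arm was clear.

No check failed. The travel I measured was about 5.5–6 mm against the stated 6 mm, because the contact height was only known to about half a millimetre.

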